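# Stand the toppled recipe-card stand back up against the topping rail

### The arm

A 6-joint arm with a two-finger parallel gripper is mounted at the origin on the work surface. World frame = base frame: x ahead of the robot, y to its left, z up, the work surface at z = 0. Lengths are in mm, angles in rad, forces in N, time in s.
With the tool pointing down it reaches from about 375 to 975 mm from the base axis. Payload 3.8 kg.
Tool frame: the origin (TCP) lies on the centre line of the jaws, within the pads' length; the fingertips stand 19 mm ahead of it and the grasp point (between the pads) is the TCP; z points along the fingers, x is the direction in which the jaws open and shut, and the axes are right-handed (so a half turn about z gives the same grasp; the last joint's range is limited). The gripper opens to 88 mm and grips with 3 to 60 N. Pads are 18 mm wide; open, the fingers measure 123 mm over their backs; the gripper's body (75 mm by 187 mm) begins 45 mm behind the grasp point.
Start: joints at [1.232, 0.264, 1.604, -0, 1.274, -0.037], TCP at [200.634, 644.488, 257.706] pointing down, gripper open.
Joint ranges: [-2.63, 2.63], [-0.94, 2.18], [0.31, 2.57], [-1.31, 4.45], [0, 2.66], [-2.55, 2.55]. Speed limits (rad/s): [2.57, 2.57, 3.14, 3.14, 3.14, 3.14].

### API

Orientations are given as [roll, pitch, yaw] about the fixed x, y, z axes, in that order (R = Rz(yaw) Ry(pitch) Rx(roll)).
In Python, from station import * gives the robot as it stands. The module is installed in compiled form; this text tells all that it offers.
- The arm moves only by the tool carry_out, never from a script. Its argument "plan" is a list that holds one entry, the list of rows, each a list of 7 numbers: the shift along the tool's x, y, z as a fraction of full scale, then the turn, a rotation vector about the tool's x, y, z as a fraction of full scale, then the opening, from 0 (shut) to 1 (fully open). A call has 1 to 5 rows; each row shifts and turns the commanded pose from where the row before left it, along the tool's axes as they then stand; what a row does not reach is not made up. Full scale, the value 1, is 500 mm for a shift and 2 pi rad for a turn. A row lasts 1/10 s, in which the tool goes at most 50 mm and 8.59 degrees, less where a joint would pass 70% of its speed; a pose out of reach is approached as far as the arm can. A call with a number of a shift or a turn outside -1 to 1 is refused whole. A call with a gripper value outside its range is refused whole. The fingers move at their own pace and stop on an object; "force" is the grip in N (left out, the last holds). Time passes only in rows, so rows that do not move let the fingers close. It gives the time, the measured TCP pose, the force and the opening at its end, in the units of the state.
- observe(): the state, without advancing time (a new reading comes with each control period).
- grab_frame(name): name is "side" or "top" or "wrist"; returns the picture (384x512x3 uint8, red, green, blue); there is no depth.
- calibration(name): a dict with "fx", "fy", "cx", "cy" (pixels), "R" (3x3) and "t" (3): a world point X has camera coordinates R X + t. Camera axes: x right, y down, z forward; pixel columns grow to the right and rows downward; lengths in mm; the calibration is good to about 2 mm. A picture is of the moment at which its call begins: read the wrist's pose just before it. calibration takes no time and is no camera call; for the wrist camera it gives the pose at the moment of the call.
- hand_in(): hands the job in, once; it reports no verdict.
The state is a dict: "clock": time; "joint_positions": joint angles; "qvel": joint speeds; "effort": joint torques, N m; "tool_pos": TCP position; "ee_rot": TCP orientation; "contact_force": force on the tool from outside, world axes, zero at the start; "moment": the same for the moment, N m; "gripper_width": finger opening in mm.
Only numpy, scipy, OpenCV 4.12 (cv2) and the standard library are available. Lean on these libraries where they do the work, as an engineer would, in place of code of your own. Each camera call takes 0.05 s, during which the arm holds its last target.

### The job

The recipe-card stand on the prep table has toppled onto its back. By pushing only, without lifting it off the table, tip it back up onto its foot, then push it along the table until the back of its panel stands square and flat against the long side of the topping rail, with its whole width along that side. Leave the other things on the table where they are.

Things in the scene. Friction and masses are not known exactly. Their poses are not given: they have to be found in the camera images.
- stand: toppled L-shaped recipe-card stand, 0.56 to 0.91 kg: foot plate 120 wide (x) 110 deep (y) 14 mm thick, white panel 120 wide 5 thick 150 tall rising from its back edge. Origin: middle of the lower back edge. Own z runs up the panel, +y out of its back; foot y 0 to -110 mm, underside z = 0. Standing: roll, pitch 0. Starts on its back, roll -1.57, panel roughly along world +y, foot on edge
- foot_front (a point): middle of the stand's foot, lower front edge (stand frame y = -110 mm, z = 0). At the start it is the top of the raised foot, 110 mm above the table. The foot is the heavier part: pushed near this edge, away from the panel, with 1.5 to 4 N, the stand turns about its lower back edge and after about 40 degrees falls by itself onto its foot
- panel_top (a point): middle of the top edge of the stand's panel, on its back (stand frame z = 150 mm)
- topping_rail: fixed steel box to the left of the stand, with three lidded pans: 400 mm long (x), 200 mm deep (y), 110 mm high, lids and knobs to 133 mm. Its flat long side towards the stand is the plane y = 0 of its frame; the box lies at y 0 to 200 mm. Origin: foot of that side, middle of its length
- rail_side (a point): the middle of the foot of the topping rail's flat side, on the table; same axes as the rail: x along the side, -y out towards the stand
- squeeze_bottle: bystander, loose: white squeeze bottle, upright, 58 mm across, 180 mm tall. Origin: centre of its underside
- shaker: bystander, loose: steel shaker, upright, 62 mm across, 104 mm tall. Origin: centre of its underside
- ramekin: bystander, loose: small white ceramic bowl, 80 mm across, 42 mm tall. Origin: centre of its underside
- steel_cup: bystander, loose: open steel cup, upright, 68 mm across at the rim, 70 mm tall. Origin: centre of its underside
- spatula: bystander, loose: spatula lying flat, 260 mm long along its x axis. Origin at the middle of its length, underside
- jar: bystander, loose: amber jar with a steel cap, upright, 64 mm across, 90 mm tall. Origin: centre of its underside
Mind the look-alikes: they are no part of the job. What is shaped like the stand but purple or red is not meant.

How it is judged (in metres and radians):
On the way, in this order (a step that is already met when the one before it is completed fails the run):
1. the stand is upright on its foot (angle between stand's own z axis and vertical below 0.12 rad and height (world z) of stand below 0.006 m), for 0.2 s.
2. the stand's back is against the side of the topping rail (angle between stand's own z axis and vertical below 0.12 rad and y of stand in the frame of rail_side above -0.01 m and angle between the y axis of stand and the y axis of rail_side, either way round below 0.14 rad and x of stand in the frame of rail_side between -0.145 and 0.145 m), for 0.2 s.
At the end, for the whole second after the job is handed in: The stand is at rest, upright within 7 degrees on the table, the middle of its lower back edge within 10 mm of the topping rail's side, parallel to it within 8 degrees, and within 145 mm of the middle of that side along its length (all of step 2 and height (world z) of stand below 0.006 m and linear speed of stand below 0.02 m/s and angular speed of stand below 0.1 rad/s); the robot touches nothing.
It fails at once if the stand is lifted: its lower back edge rises more than 25 mm off the table (height (world z) of stand above 0.025 m).
It fails at once if a bystander is moved more than 30 mm or tipped over (distance of any of squeeze_bottle, shaker, ramekin, steel_cup, spatula, jar from where it was at the start of the episode above 0.03 m or angle between any of squeeze_bottle, shaker, ramekin, steel_cup, spatula, jar's own z axis and vertical above 0.5 rad).
It also fails if it takes over 58 s, if anything falls off the work surface, if the arm or the gripper's body presses on something with over 40 N, if the wrist force passes 120 N, or if a joint passes its speed limit or range.

## Working session

There is one attempt and no reset: what is moved stays moved. The work goes in short steps, Python scripts to look and compute and a tool call to move; the robot and the scene stay as the last step left them, time stands still between calls to the robot, and variables do not carry over. Pictures are saved under pics/ and viewed, and the job is handed in when it is done.

Besides the shell and the picture viewer there is one more tool, called after "Emit:" as name([rows], argument=value, ...), one row to a line, values as JSON. carry_out: Moves the arm, as the interface text tells. Shift numbers are shares of 500 mm and turn numbers shares of 2 pi rad, none past 1 either way. Its arguments: {"type":"object","properties":{"plan":{"type":"array"},"force":{"type":"number"}},"required":["plan"]}

```bash
mkdir -p pics
python3 - <<'E'
from station import *
import cv2
s=observe();print(s)
for n in("side","top","wrist"):
    im=grab_frame(n);cv2.imwrite(f"pics/{n}0.png",im[:,:,::-1])
    c=calibration(n);print(n,c)
E
```

```text
{'clock': 0.0, 'joint_positions': array([ 1.23210493e+00,  2.64754578e-01,  1.60536538e+00,  2.26232837e-05,
        1.27367436e+00, -3.69005315e-02]), 'qvel': array([-0.00149088, -0.00098131, -0.00042315, -0.00137123,  0.00060315,
       -0.00096266]), 'effort': array([-1.56001690e-03, -5.02107561e+01, -3.56878924e+01,  7.28454790e-02,
        2.92946975e-02, -2.15229811e-04]), 'tool_pos': array([200.40696421, 643.8731036 , 256.39163489]), 'ee_rot': array([-3.14148983e+00,  2.19937002e-03,  1.26899892e+00]), 'contact_force': array([-0.43845389, -0.4741084 , -0.4766134 ]), 'moment': array([-0.00758922, -0.020898  , -0.00849607]), 'gripper_width': 88.07816561683114}
side {'fx': 481.25984173198697, 'fy': 481.25984173198697, 'cx': 251.80274825254165, 'cy': 187.8995756944281, 'R': array([[ 0.94852305, -0.31634215, -0.01522082],
       [-0.17723135, -0.49035486, -0.85331188],
       [ 0.26247491,  0.81208359, -0.52117864]]), 't': array([-484.36210953,  178.19265335, 1346.90148714])}
top {'fx': 408.3790039554309, 'fy': 408.3790039554309, 'cx': 260.49550668078706, 'cy': 187.82154306610556, 'R': array([[ 0.00603142, -0.9998764 ,  0.01451917],
       [-0.98611344, -0.00835689, -0.16586274],
       [ 0.16596358, -0.01331716, -0.98604196]]), 't': array([  -1.29994315,  496.99123715, 1231.00714141])}
wrist {'fx': 321.59075918829745, 'fy': 321.59075918829745, 'cx': 250.513825540557, 'cy': 194.88334573809882, 'R': array([[ 0.2970932 ,  0.95484666, -0.00186748],
       [ 0.9093197 , -0.28233003,  0.30565903],
       [ 0.29133026, -0.09250736, -0.95213921]]), 't': array([-674.33655031,  -42.07363142,  390.8530226 ])}
```

View pics/top0.png

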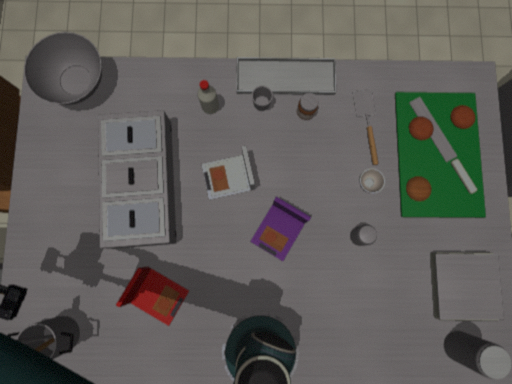

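View pics/side0.png

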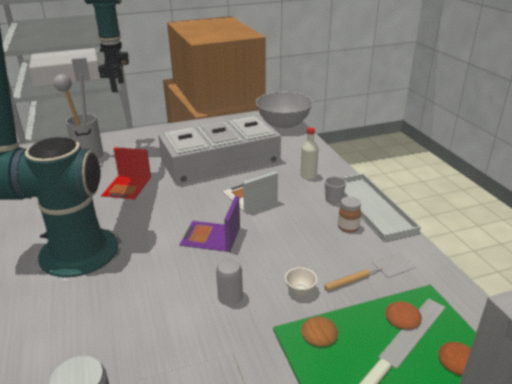

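View pics/wrist0.png

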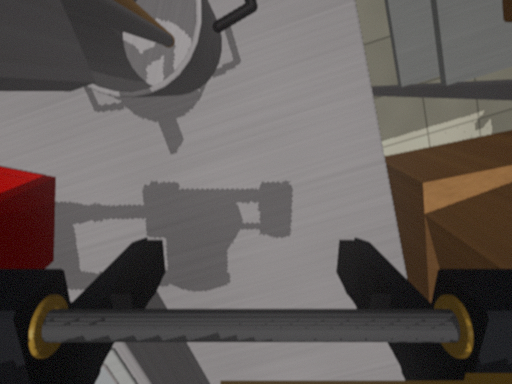

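Run:
```python
import cv2
im=cv2.imread("pics/top0.png")
cv2.imwrite("pics/topc.png",cv2.resize(im[70:270,85:345],None,fx=3,fy=3,interpolation=cv2.INTER_CUBIC))
im=cv2.imread("pics/side0.png")
cv2.imwrite("pics/sidec.png",cv2.resize(im[100:280,150:400],None,fx=3,fy=3,interpolation=cv2.INTER_CUBIC))
```

```text
(no output)
```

View pics/topc.png

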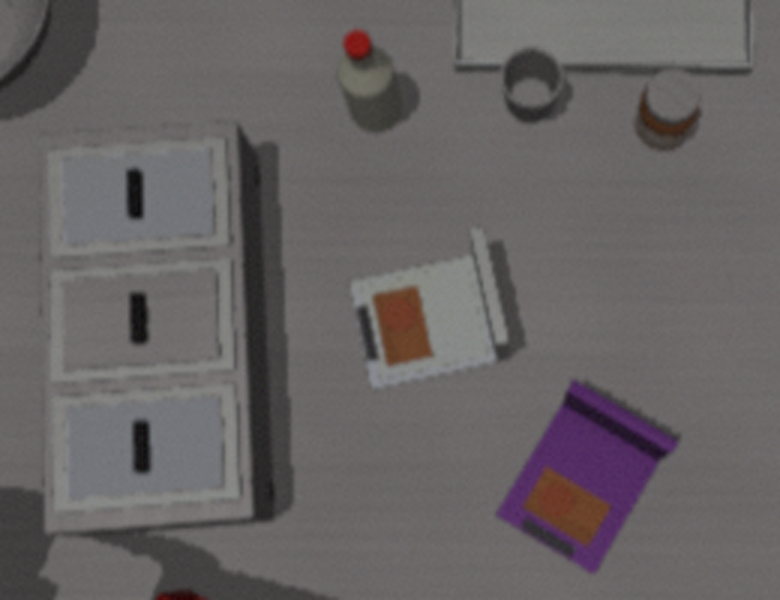

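View pics/sidec.png

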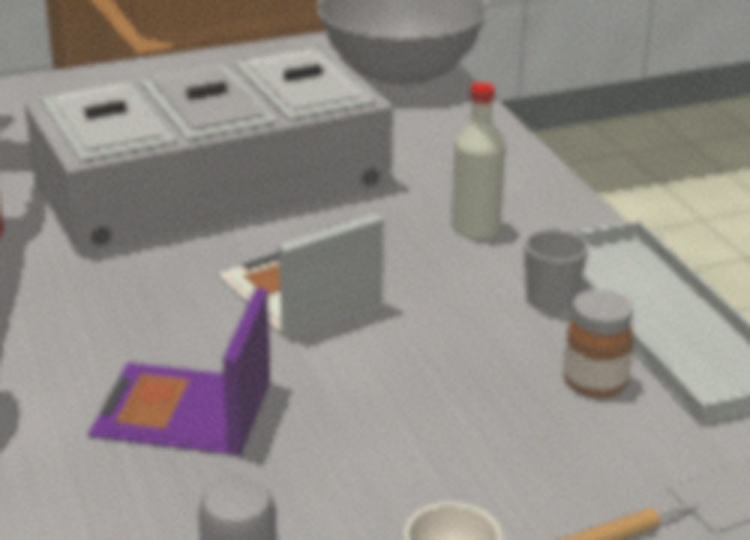

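```bash
cat > h.py <<'E'
import numpy as np
from station import *
def ray(n,u,v,z,c=None):
    c=c or calibration(n);R=np.array(c['R']);t=np.array(c['t'])
    o=-R.T@t;d=R.T@np.array([(u-c['cx'])/c['fx'],(v-c['cy'])/c['fy'],1])
    return o+d*(z-o[2])/d[2]
def T(u,v,z): return ray('top',85+u/3-.33,70+v/3-.33,z)
def S(u,v,z): return ray('side',150+u/3-.33,100+v/3-.33,z)
def proj(n,X):
    c=calibration(n);p=np.array(c['R'])@X+np.array(c['t']);return p[0]/p[2]*c['fx']+c['cx'],p[1]/p[2]*c['fy']+c['cy']
E
python3 - <<'E'
from h import *
np.set_printoptions(precision=1,suppress=True)
print('rail T top',T(237,122,110),T(253,518,110),'S top',S(392,103,110),S(75,165,110),'S bot',S(392,192,0),S(97,261,0))
a=[("panel top",352,282,5),("panel top2",372,387,5),("foot front",485,230,110),("foot front2",508,343,110),("footl",476,228,110),("pan base",463,258,19),("pb2",497,360,19)]
for n,u,v,z in a: print(n,T(u,v,z))
for n,u,v,z in [("ff",383,218,110),("ff2",283,247,110),("fb",283,338,0),("fb2",383,304,0)]: print('side',n,S(u,v,z))
for n,u,v,z in [("bottle",375,115,0),("cup",533,105,0),("jar",665,135,0)]: print(n,T(u,v,z))
print('purple',T(498,515,5),T(597,572,5),T(575,382,60),T(678,437,60), T(570,400,5))
E
```

```text
rail T top [721.2 298.3 110. ] [324.5 265.1 110. ] S top [722.2 305.4 110. ] [334.  276.8 110. ] S bot [716.5 285.9   0. ] [342.9 248.    0. ]
panel top [580.7 191.3   5. ]
panel top2 [466.7 166.8   5. ]
foot front [611.1  46.4 110. ]
foot front2 [496.7  22.4 110. ]
footl [613.1  55.4 110. ]
pan base [604.9  71.7  19. ]
pb2 [494.6  34.2  19. ]
side ff [612.1  49.  110. ]
side ff2 [497.2  28.3 110. ]
side fb [494.7  29.2   0. ]
side fb2 [615.7  54.6   0. ]
bottle [771.4 172.2   0. ]
cup [785.1  -2.7   0. ]
jar [ 751.9 -149.2    0. ]
purple [332.7  31.6   5. ] [274.6 -71.8   5. ] [465.8 -46.1  60. ] [ 410.3 -150.6   60. ] [454.4 -43.7   5. ]
```

Run:
```python
from h import *
np.set_printoptions(precision=1,suppress=True)
for z in (110,): print('purple raised',z,T(575,380,z),T(680,437,z),'side',S(263,290,z),S(225,357,z))
print('purple base side',S(240,452,0),S(270,385,0))
print('footprint tests')
for X in [(646,288,0),(525,278,0)]: print(X)
im=None
import cv2
side=cv2.imread('pics/side0.png')
g=cv2.cvtColor(side,cv2.COLOR_BGR2GRAY)
# rail: fit vertical consistency: triangulate top corners in both views
def tri(pt,ps):
    A=[];b=[]
    for n,(u,v) in (('top',pt),('side',ps)):
        c=calibration(n);R=c['R'];t=c['t']
        x=(u-c['cx'])/c['fx'];y=(v-c['cy'])/c['fy']
        A+= [R[0]-x*R[2],R[1]-y*R[2]];b+=[x*t[2]-t[0],y*t[2]-t[1]]
    r=np.linalg.lstsq(np.array(A),np.array(b),rcond=None);return r[0],r[1]
tc=lambda u,v:(85+u/3-.33,70+v/3-.33)
sc=lambda u,v:(150+u/3-.33,100+v/3-.33)
print('rail far',tri(tc(237,122),sc(392,103)),'near',tri(tc(253,518),sc(75,165)))
print('foot',tri(tc(485,230),sc(383,218)),tri(tc(508,343),sc(283,247)))
for x,y,w in ((721,300,1),(324,267,1)):
  for z in(110,0): print('proj',x,y,z,np.array(proj('top',np.array([x,y,z]))),np.array(proj('side',np.array([x,y,z]))))
t=cv2.imread('pics/top0.png')[100:260,95:190]; s=cv2.imread('pics/side0.png')[110:200,150:300]
cv2.imwrite('pics/r1.png',cv2.resize(t,None,fx=5,fy=3.7)[:590]) if 0 else cv2.imwrite('pics/r1.png',cv2.convertScaleAbs(cv2.resize(t,None,fx=3.7,fy=3.7,interpolation=2),alpha=1.6))
cv2.imwrite('pics/r2.png',cv2.convertScaleAbs(cv2.resize(s,None,fx=5,fy=5,interpolation=2),alpha=1.4))
```

```text
purple raised 110 [460.5 -43.5 110. ] [ 405.3 -145.6  110. ] side [455.  -41.6 110. ] [ 390.8 -136.3  110. ]
purple base side [ 400.2 -136.2    0. ] [457.6 -45.1   0. ]
footprint tests
(646, 288, 0)
(525, 278, 0)
rail far (array([719.4, 297.4, 114.1]), array([0.2])) near (array([328.2, 263.2, 117.2]), array([32.1]))
foot (array([610.9,  46.3, 111.6]), array([0.1])) (array([495.8,  22.5, 113.6]), array([0.2]))
proj 721 300 110 [163.1 110.4] [280.6 134.7]
proj 721 300 0 [170.5 122.2] [280.1 161.8]
proj 324 267 110 [168.3 242.5] [172.2 156.4]
proj 324 267 0 [175.6 243.7] [175.5 184.9]
```

View pics/r1.png

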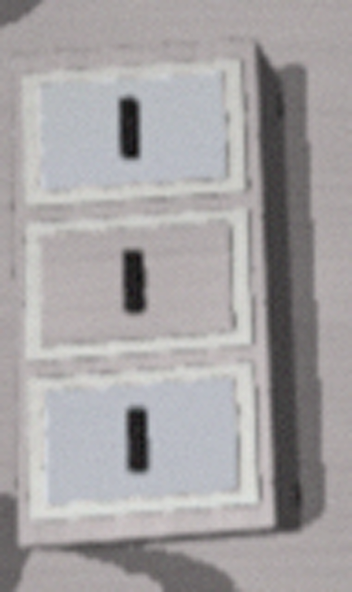

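View pics/r2.png

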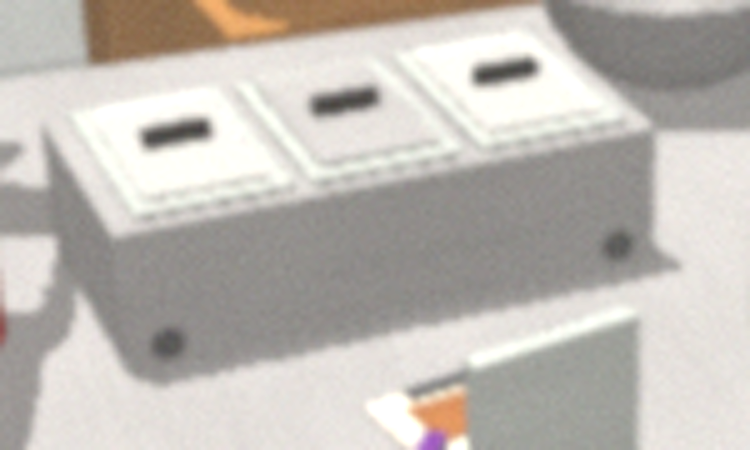

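```bash
cat >> h.py <<'E'
def rows(tgt,yaw,n,g,start=None):
    s=observe();p=np.array(start[:3]) if start else s['tool_pos'];y=start[3] if start else s['ee_rot'][2]
    d=(np.array(tgt)-p)/n;dy=((yaw-y+np.pi)%(2*np.pi)-np.pi)/n
    print('from',p.round(1),round(float(y),3),'step',np.linalg.norm(d).round(1),'dyaw',round(dy,3))
    for i in range(n):
        a=np.array([d@[np.cos(y),np.sin(y),0],d@[np.sin(y),-np.cos(y),0],-d[2]])/500
        print([round(float(v),3) for v in a]+[0,0,round(-dy/2/np.pi,4),g]);y+=dy
E
python3 -c "
from h import *
rows((544,84,256),.2,15,.35)"
```

```text
from [200.5 644.  256.7] 1.269 step 43.8 dyaw -0.071
[-0.058, 0.066, 0.0, 0, 0, np.float64(0.0113), 0.35]
[-0.053, 0.07, 0.0, 0, 0, np.float64(0.0113), 0.35]
[-0.048, 0.073, 0.0, 0, 0, np.float64(0.0113), 0.35]
[-0.042, 0.077, 0.0, 0, 0, np.float64(0.0113), 0.35]
[-0.037, 0.079, 0.0, 0, 0, np.float64(0.0113), 0.35]
[-0.031, 0.082, 0.0, 0, 0, np.float64(0.0113), 0.35]
[-0.025, 0.084, 0.0, 0, 0, np.float64(0.0113), 0.35]
[-0.019, 0.085, 0.0, 0, 0, np.float64(0.0113), 0.35]
[-0.013, 0.087, 0.0, 0, 0, np.float64(0.0113), 0.35]
[-0.007, 0.087, 0.0, 0, 0, np.float64(0.0113), 0.35]
[-0.001, 0.088, 0.0, 0, 0, np.float64(0.0113), 0.35]
[0.006, 0.087, 0.0, 0, 0, np.float64(0.0113), 0.35]
[0.012, 0.087, 0.0, 0, 0, np.float64(0.0113), 0.35]
[0.018, 0.086, 0.0, 0, 0, np.float64(0.0113), 0.35]
[0.024, 0.084, 0.0, 0, 0, np.float64(0.0113), 0.35]
```

Emit:
carry_out([
  [[-0.058,0.066,0,0,0,0.0113,0.35],[-0.053,0.07,0,0,0,0.0113,0.35],[-0.048,0.073,0,0,0,0.0113,0.35],[-0.042,0.077,0,0,0,0.0113,0.35],[-0.037,0.079,0,0,0,0.0113,0.35]],
])

```text
clock: 0.65
tool_pos: [315.5, 456.0, 257.4]
ee_rot: [3.141, 0.0, 0.912]
contact_force: [1.3, -0.7, 0.1]
gripper_width: 50.1
```

Emit:
carry_out([
  [[-0.031,0.082,0,0,0,0.0113,0.35],[-0.025,0.084,0,0,0,0.0113,0.35],[-0.019,0.085,0,0,0,0.0113,0.35],[-0.013,0.087,0,0,0,0.0113,0.35],[-0.007,0.087,0,0,0,0.0113,0.35]],
])

```text
clock: 1.15
tool_pos: [430.2, 269.7, 257.6]
ee_rot: [3.142, -0.0, 0.556]
contact_force: [-0.2, 1.2, -0.1]
gripper_width: 30.9
```

Emit:
carry_out([
  [[-0.001,0.088,0,0,0,0.0113,0.35],[0.006,0.087,0,0,0,0.0113,0.35],[0.012,0.087,0,0,0,0.0113,0.35],[0.018,0.086,0,0,0,0.0113,0.35],[0.024,0.084,0,0,0,0.0113,0.35]],
])

```text
clock: 1.65
tool_pos: [545.3, 83.2, 257.5]
ee_rot: [-3.141, 0.0, 0.201]
contact_force: [0.1, -0.9, 0.2]
gripper_width: 30.7
```

```bash
python3 -c "
from h import *
import cv2
im=grab_frame('wrist');cv2.imwrite('pics/w1.png',im[:,:,::-1])
print(calibration('wrist'))
for X in [(554,35,0),(609,46,110),(497,23,110),(524,180,5)]: print(X,np.array(proj('wrist',np.array(X,float))).round(1))"
```

```text
{'fx': 321.59075918829745, 'fy': 321.59075918829745, 'cx': 250.513825540557, 'cy': 194.88334573809882, 'R': array([[ 0.98091697,  0.19441985,  0.00167717],
       [ 0.18428919, -0.93248413,  0.31066194],
       [ 0.06196278, -0.30442449, -0.95051899]]), 't': array([-553.71650426,  -71.23961596,  380.02149581])}
(554, 35, 0) [247.7 193.5]
(609, 46, 110) [307.3 229.6]
(497, 23, 110) [184.4 230.4]
(524, 180, 5) [246.2  66.4]
```

View pics/w1.png

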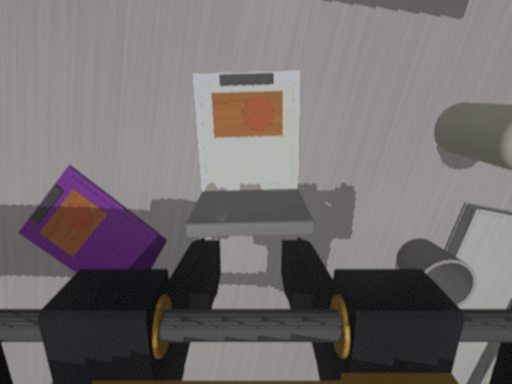

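Emit:
carry_out([
  [[0,0,0.08,0,0,0,0.35],[0,0,0.08,0,0,0,0.35],[0,0,0.08,0,0,0,0.35],[0,0,0.06,0,0,0,0.35],[0,0.01,0,0,0,0,0.35]],
])

```text
clock: 2.2
tool_pos: [541.2, 79.9, 102.4]
ee_rot: [-3.14, 0.011, 0.205]
contact_force: [0.4, 0.0, -1.0]
gripper_width: 30.7
```

Emit:
carry_out([
  [[0,0.01,0,0,0,0,0.35],[0,0.01,0,0,0,0,0.35],[0,0.01,0,0,0,0,0.35],[0,0.01,0,0,0,0,0.35],[0,0.01,0,0,0,0,0.35]],
])

```text
clock: 2.7
tool_pos: [552.1, 55.6, 109.3]
ee_rot: [-3.141, -0.003, 0.204]
contact_force: [-1.2, 2.6, 2.9]
gripper_width: 30.9
```

Emit:
carry_out([
  [[0,0.014,0,0,0,0,0.35],[0,0.014,0,0,0,0,0.35],[0,0.014,0,0,0,0,0.35],[0,0.014,0,0,0,0,0.35],[0,0,0,0,0,0,0.35]],
])

```text
clock: 3.2
tool_pos: [556.2, 27.0, 107.2]
ee_rot: [3.141, 0.001, 0.203]
contact_force: [0.1, 1.2, 1.3]
gripper_width: 30.9
```

```bash
python3 -c "
from h import *
import cv2
im=grab_frame('side');cv2.imwrite('pics/s2.png',cv2.resize(im[80:300,130:400,::-1],None,fx=2.5,fy=2.5))
print(observe()['contact_force'])"
```

```text
[-0.79367627  1.24878002  0.7534971 ]
```

View pics/s2.png

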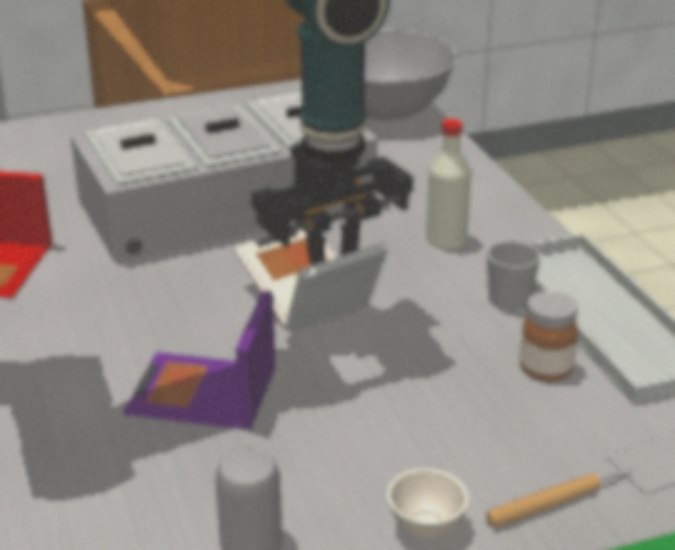

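Emit:
carry_out([
  [[0,0.016,0,0,0,0,0.35],[0,0.016,0,0,0,0,0.35],[0,0.016,0,0,0,0,0.35],[0,0.016,0,0,0,0,0.35],[0,0,0,0,0,0,0.35]],
])

```text
clock: 3.75
tool_pos: [563.4, -4.5, 107.8]
ee_rot: [3.141, -0.0, 0.203]
contact_force: [0.2, -0.3, 0.5]
gripper_width: 31.0
```

```bash
python3 -c "
from h import *
import cv2
im=grab_frame('side');cv2.imwrite('pics/s3.png',cv2.resize(im[80:300,130:400,::-1],None,fx=2.5,fy=2.5))
print(observe()['contact_force'])"
```

```text
[-0.14335867 -0.3588253  -0.21555629]
```

View pics/s3.png

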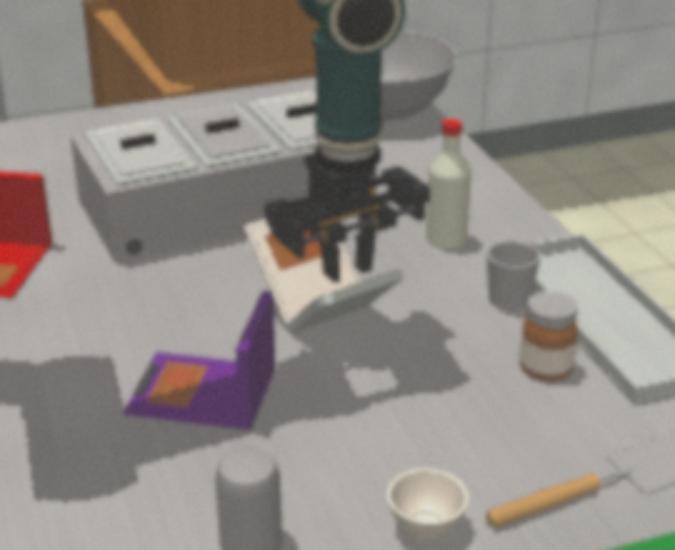

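Emit:
carry_out([
  [[0,0.016,-0.01,0,0,0,0.35],[0,0.016,-0.01,0,0,0,0.35],[0,0.016,-0.01,0,0,0,0.35],[0,0,0,0,0,0,0.35],[0,0,0,0,0,0,0.35]],
])

```text
clock: 4.3
tool_pos: [568.2, -27.0, 123.2]
ee_rot: [3.142, -0.001, 0.203]
contact_force: [0.2, -1.0, -0.5]
gripper_width: 30.6
```

```bash
python3 -c "
from h import *
import cv2
im=grab_frame('side');cv2.imwrite('pics/s4.png',cv2.resize(im[80:300,130:400,::-1],None,fx=2.5,fy=2.5))
print(observe()['contact_force'])"
```

```text
[ 0.30043907 -0.95891179 -0.33647695]
```

View pics/s4.png

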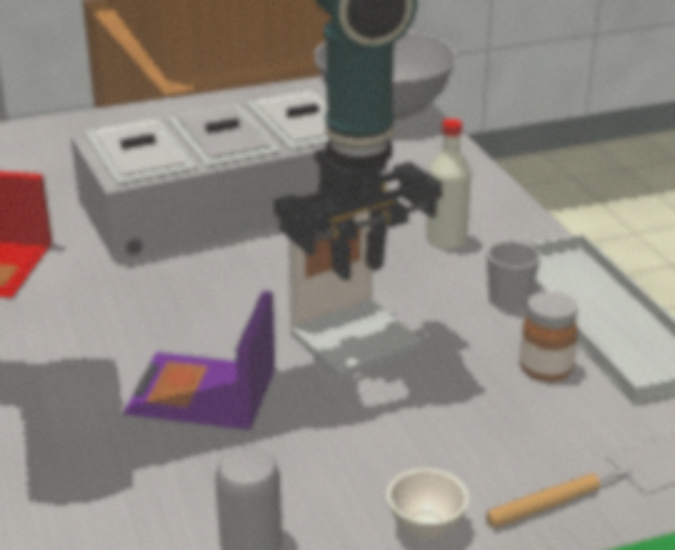

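Emit:
carry_out([
  [[0,0.04,-0.06,0,0,0,0.35],[0,0.06,-0.06,0,0,0,0.35],[0,0.08,0,0,0,0,0.35],[0,0.08,0,0,0,0,0.35],[0,0,0,0,0,0,0.35]],
])

```text
clock: 4.85
tool_pos: [595.1, -157.9, 183.1]
ee_rot: [3.139, -0.001, 0.201]
contact_force: [-0.4, 0.3, -0.4]
gripper_width: 30.5
```

```bash
python3 -c "
from h import *
import cv2
im=grab_frame('side');cv2.imwrite('pics/s5.png',cv2.convertScaleAbs(cv2.resize(im[100:280,150:400,::-1],None,fx=3,fy=3,interpolation=2),alpha=1.3))
im=grab_frame('top');cv2.imwrite('pics/t5.png',cv2.convertScaleAbs(cv2.resize(im[70:270,85:345,::-1],None,fx=3,fy=3,interpolation=2),alpha=1.5))
im=grab_frame('wrist');cv2.imwrite('pics/w5.png',im[:,:,::-1])
print(calibration('wrist'))
"
```

```text
{'fx': 321.59075918829745, 'fy': 321.59075918829745, 'cx': 250.513825540557, 'cy': 194.88334573809882, 'R': array([[ 0.97933969,  0.20221676, -0.00146807],
       [ 0.19303951, -0.93268199,  0.30469665],
       [ 0.06024553, -0.29868492, -0.95244832]]), 't': array([-550.21554524, -276.09256417,  237.1175192 ])}
```

View pics/s5.png

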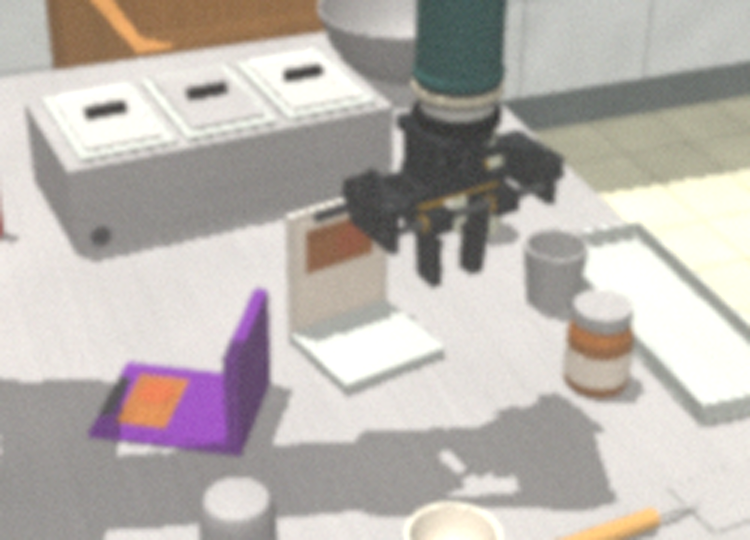

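View pics/t5.png

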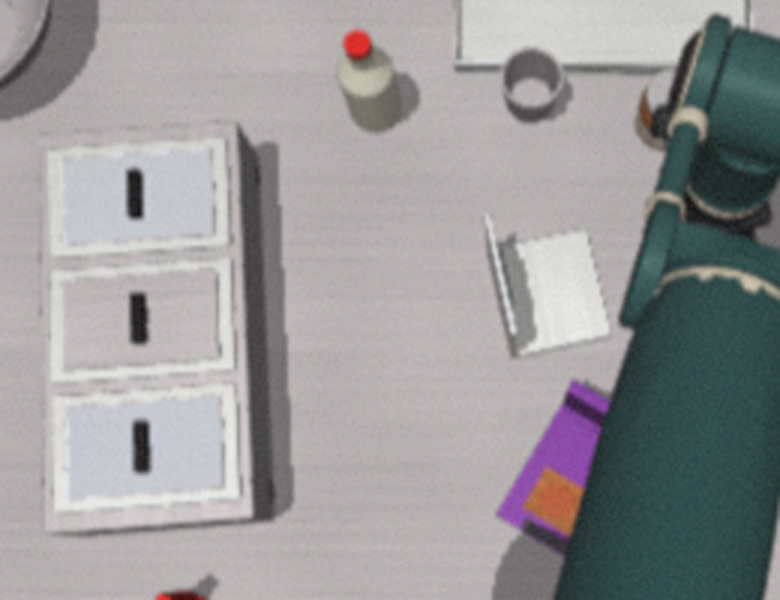

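View pics/w5.png

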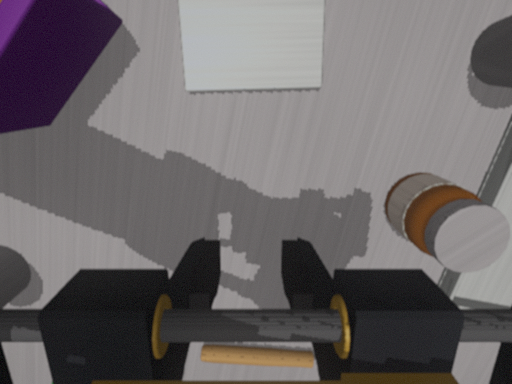

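```bash
python3 -c "
from h import *
np.set_printoptions(precision=1,suppress=True)
print(T(588,231,14),T(610,333,14),T(487,214,150),T(514,335,150))
print(ray('wrist',187,91,14),ray('wrist',322,88,14))
print(S(443,350,14),S(349,383,14))
print('cup,jar etc',T(533,105,0),ray('wrist',500,235,90), 'shaker',ray('top',366,235,104))
"
```

```text
[637.4 -62.7  14. ] [525.5 -85.9  14. ] [616.1  43.7 150. ] [497.4  16.7 150. ]
[522.9 -85.9  14. ] [637.7 -59.7  14. ]
[634.1 -65.2  14. ] [525.9 -86.3  14. ]
cup,jar etc [785.1  -2.7   0. ] [ 779.9 -137.2   90. ] shaker [ 349.6 -305.3  104. ]
```

```bash
python3 -c "
from h import *
rows((590,-118,26),.21,5,.7)
print(observe()['tool_pos'])"
```

```text
from [ 593.7 -153.5  182. ] 0.203 step 32.0 dyaw 0.001
[0.001, -0.014, 0.062, 0, 0, np.float64(-0.0002), 0.7]
[0.001, -0.014, 0.062, 0, 0, np.float64(-0.0002), 0.7]
[0.001, -0.014, 0.062, 0, 0, np.float64(-0.0002), 0.7]
[0.001, -0.014, 0.062, 0, 0, np.float64(-0.0002), 0.7]
[0.001, -0.014, 0.062, 0, 0, np.float64(-0.0002), 0.7]
[ 593.68916846 -153.45327342  181.99522575]
```

Emit:
carry_out([
  [[0.001,-0.014,0.07,0,0,0,0.7],[0.001,-0.014,0.07,0,0,0,0.7],[0.001,-0.014,0.07,0,0,-0.001,0.7],[0.001,-0.014,0.06,0,0,0,0.7],[0.001,-0.014,0.03,0,0,0,0.7]],
])

```text
clock: 5.5
tool_pos: [586.6, -116.7, 29.3]
ee_rot: [-3.139, 0.005, 0.212]
contact_force: [-0.6, 0.5, 0.6]
gripper_width: 61.8
```

Emit:
carry_out([
  [[0,0,0,0,0,0,0.7],[0,0,0,0,0,0,0.7]],
])

```text
clock: 5.7
tool_pos: [590.1, -118.6, 33.4]
ee_rot: [3.141, -0.001, 0.212]
contact_force: [0.4, 0.8, 0.6]
gripper_width: 61.5
```

Emit:
carry_out([
  [[0,0,0.008,0,0,0,0.7],[0,0,0.008,0,0,0,0.7],[0,-0.02,0,0,0,0,0.7],[0,-0.02,0,0,0,0,0.7],[0,0,0,0,0,0,0.7]],
])

```text
clock: 6.2
tool_pos: [584.8, -98.3, 24.8]
ee_rot: [-3.141, 0.0, 0.211]
contact_force: [-0.0, 0.2, -0.9]
gripper_width: 61.2
```

```bash
python3 -c "
from h import *
import cv2
im=grab_frame('wrist');cv2.imwrite('pics/w6.png',im[:,:,::-1])
print(observe()['tool_pos'],observe()['contact_force'])
"
```

```text
[585.08699362 -98.83061358  24.84714543] [0.23997843 0.00258112 0.57554547]
```

View pics/w6.png

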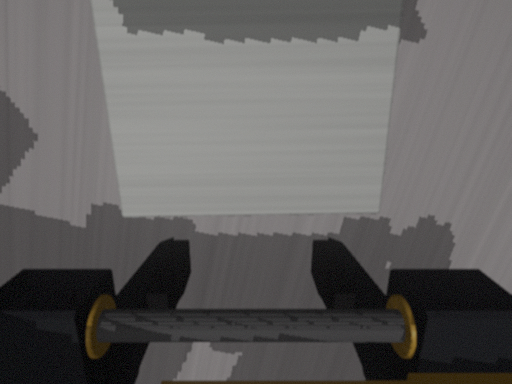

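Emit:
carry_out([
  [[0,-0.01,0,0,0,0,0.7],[0,-0.012,0,0,0,0,0.7],[0,-0.014,0,0,0,0,0.7],[0,-0.018,0,0,0,0,0.7],[0,-0.02,0,0,0,0.001,0.7]],
])

```text
clock: 6.75
tool_pos: [577.8, -63.4, 24.8]
ee_rot: [3.141, -0.001, 0.204]
contact_force: [1.2, -3.3, -0.7]
gripper_width: 61.8
```

Emit:
carry_out([
  [[0,-0.02,0,0,0,0.001,0.7],[0,-0.02,0,0,0,0.001,0.7],[0,-0.02,0,0,0,0.001,0.7],[0,-0.02,0,0,0,0.001,0.7],[0,-0.02,0,0,0,0.001,0.7]],
])

```text
clock: 7.25
tool_pos: [568.0, -13.6, 24.8]
ee_rot: [3.141, -0.0, 0.172]
contact_force: [0.2, -4.5, 0.7]
gripper_width: 62.0
```

```bash
python3 -c "
from h import *
import cv2
im=grab_frame('wrist');cv2.imwrite('pics/w7.png',im[:,:,::-1])
im=grab_frame('side');cv2.imwrite('pics/s7.png',cv2.convertScaleAbs(cv2.resize(im[100:280,150:400,::-1],None,fx=3,fy=3,interpolation=2),alpha=1.3))
print(observe()['tool_pos'],observe()['contact_force'])
"
```

```text
[567.35909261 -12.43452475  24.50922183] [-0.25033912 -0.40430337  1.58621939]
```

View pics/w7.png

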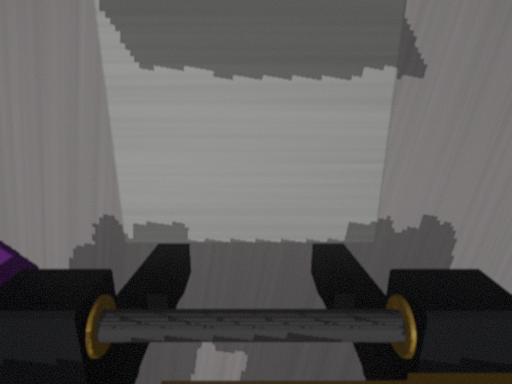

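View pics/s7.png

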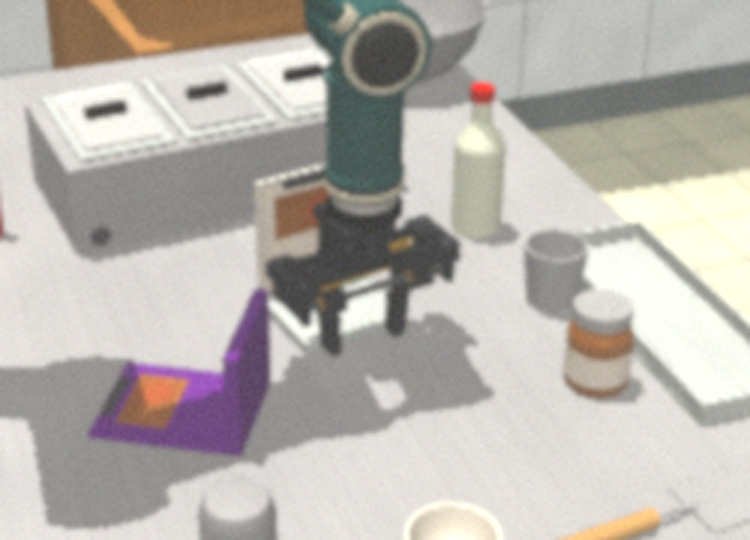

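Emit:
carry_out([
  [[0,-0.02,0,0,0,0.0013,0.7],[0,-0.022,0,0,0,0.0013,0.7],[0,-0.022,0,0,0,0.0013,0.7],[0,-0.022,0,0,0,0.0013,0.7],[0,-0.022,0,0,0,0.0013,0.7]],
])

```text
clock: 7.85
tool_pos: [559.4, 39.9, 24.6]
ee_rot: [-3.142, 0.0, 0.131]
contact_force: [0.5, -3.5, -0.6]
gripper_width: 61.5
```

Emit:
carry_out([
  [[0,-0.022,0,0,0,0.0013,0.7],[0,-0.022,0,0,0,0.0013,0.7],[0,-0.022,0,0,0,0.0013,0.7],[0,-0.022,0,0,0,0.0013,0.7],[0,-0.02,0,0,0,0.0013,0.7]],
])

```text
clock: 8.35
tool_pos: [553.2, 93.5, 24.6]
ee_rot: [-3.142, 0.0, 0.09]
contact_force: [0.1, -3.2, -1.2]
gripper_width: 61.6
```

```bash
python3 -c "
from h import *
import cv2
im=grab_frame('side');cv2.imwrite('pics/s8.png',cv2.convertScaleAbs(cv2.resize(im[100:280,150:400,::-1],None,fx=3,fy=3,interpolation=2),alpha=1.3))
im=grab_frame('top');cv2.imwrite('pics/t8.png',cv2.convertScaleAbs(cv2.resize(im[70:270,85:345,::-1],None,fx=3,fy=3,interpolation=2),alpha=1.5))
s=observe();print(s['tool_pos'],s['ee_rot'],s['contact_force'])
"
```

```text
[553.3531352   94.4361535   24.74671233] [-3.14029840e+00 -1.29463318e-04  9.12894290e-02] [-0.01194941  0.12218484  0.34618698]
```

View pics/t8.png

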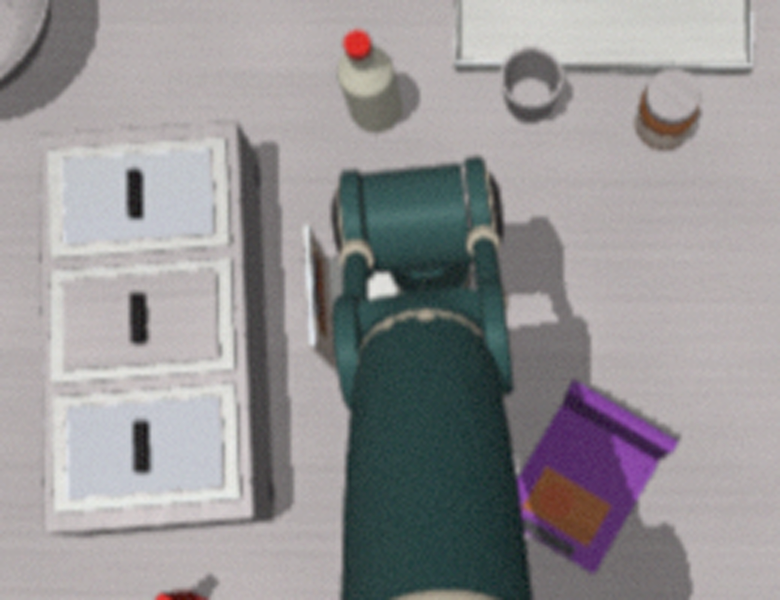

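View pics/s8.png

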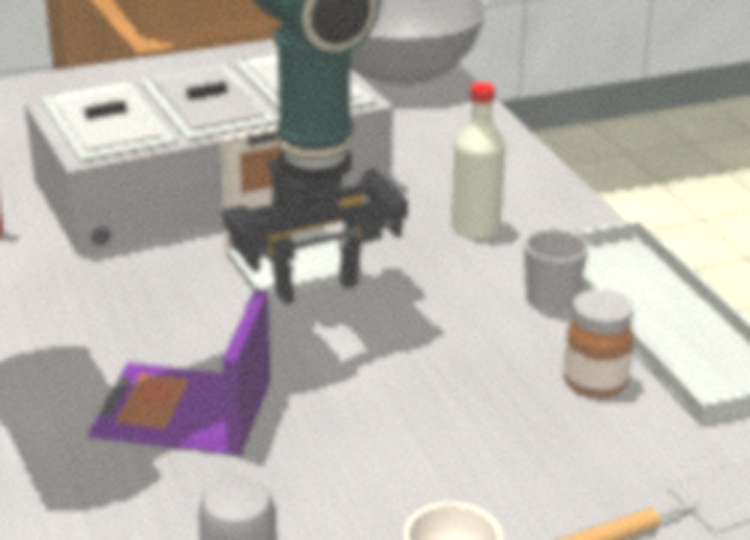

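```bash
python3 -c "
from h import *
print(T(306,227,150).round(1),T(313,346,150).round(1))"
```

```text
[601.4 217.9 150. ] [485.1 207.1 150. ]
```

Emit:
carry_out([
  [[0,-0.02,0,0,0,0,0.7],[0,-0.022,0,0,0,0,0.7],[0,-0.022,0,0,0,0,0.7],[0,-0.022,0,0,0,0,0.7],[0,-0.014,0,0,0,0,0.7]],
])

```text
clock: 8.95
tool_pos: [548.9, 143.4, 24.8]
ee_rot: [3.142, -0.0, 0.091]
contact_force: [1.1, -4.1, 1.5]
gripper_width: 61.6
```

Emit:
carry_out([
  [[0,-0.01,0,0,0,0,0.7],[0,-0.008,0,0,0,0,0.7],[0,-0.006,0,0,0,0,0.7]],
])

```text
clock: 9.25
tool_pos: [547.9, 154.5, 24.8]
ee_rot: [3.141, 0.0, 0.091]
contact_force: [-0.3, -5.2, 1.4]
gripper_width: 61.7
```

Emit:
carry_out([
  [[0,-0.006,0,0,0,0,0.7],[0,-0.006,0,0,0,0,0.7],[0,0,0,0,0,0,0.7]],
])

```text
clock: 9.55
tool_pos: [547.4, 160.6, 24.8]
ee_rot: [-3.141, -0.0, 0.091]
contact_force: [0.0, -1.9, 1.1]
gripper_width: 61.6
```

Emit:
carry_out([
  [[0,-0.006,0,0,0,0,0.7],[0,-0.004,0,0,0,0,0.7],[0,0,0,0,0,0,0.7]],
])

```text
clock: 9.85
tool_pos: [547.1, 162.4, 24.8]
ee_rot: [3.137, 0.001, 0.092]
contact_force: [0.8, -15.5, 3.8]
gripper_width: 61.5
```

```bash
python3 -c "
from h import *
import cv2
im=grab_frame('side');cv2.imwrite('pics/s9.png',cv2.convertScaleAbs(cv2.resize(im[100:250,150:330,::-1],None,fx=4,fy=4,interpolation=2),alpha=1.3))
s=observe();print(s['tool_pos'],s['ee_rot'],s['contact_force'],s['moment'])
"
```

```text
[547.06822148 162.38629082  24.80105082] [3.13736034e+00 6.61363130e-04 9.14429598e-02] [  1.9160865  -15.56867193   2.75481671] [-2.44463801 -0.23565283 -0.22140846]
```

View pics/s9.png

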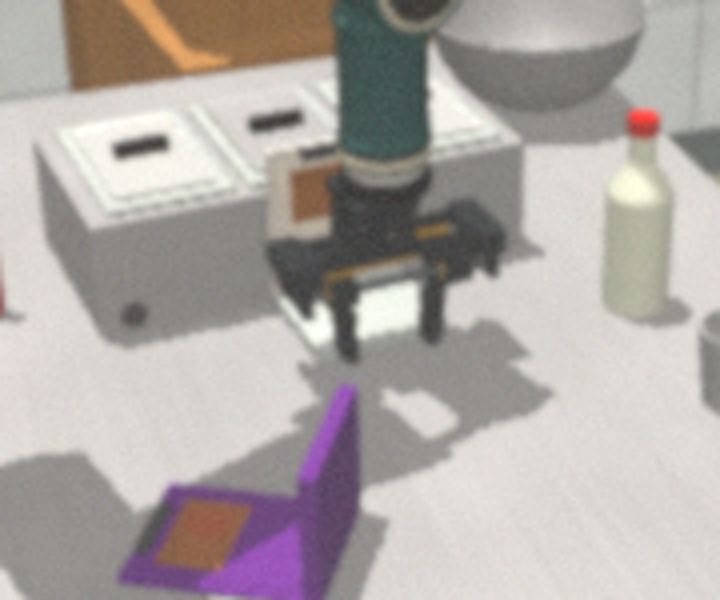

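Emit:
carry_out([
  [[0,0.01,0,0,0,0,0.7],[0,0.02,0,0,0,0,0.7],[0,0.06,0,0,0,0,0.7],[0,0.08,-0.02,0,0,0,0.7],[0,0.05,-0.08,0,0,0,0.7]],
])

```text
clock: 10.4
tool_pos: [552.7, 54.1, 70.7]
ee_rot: [-3.141, 0.01, 0.091]
contact_force: [-0.2, 0.6, -0.2]
gripper_width: 61.6
```

Emit:
carry_out([
  [[0,0.05,-0.08,0,0,0,0.7],[0,0.05,-0.08,0,0,0,0.7],[0,0.05,-0.08,0,0,0,0.7],[0,0.05,0,0,0,0,0.7],[0,0,0,0,0,0,0.7]],
])

```text
clock: 10.9
tool_pos: [567.4, -46.1, 197.0]
ee_rot: [3.141, -0.005, 0.088]
contact_force: [-0.4, 0.2, -0.6]
gripper_width: 61.7
```

```bash
python3 -c "
from h import *
import cv2
im=grab_frame('side');cv2.imwrite('pics/s10.png',cv2.convertScaleAbs(cv2.resize(im[100:280,150:400,::-1],None,fx=3,fy=3,interpolation=2),alpha=1.3))
im=grab_frame('top');cv2.imwrite('pics/t10.png',cv2.convertScaleAbs(cv2.resize(im[70:270,85:345,::-1],None,fx=3,fy=3,interpolation=2),alpha=1.5))
s=observe();print(s['tool_pos'],s['contact_force'])
"
```

```text
[565.4131725  -43.75571817 194.20238339] [ 0.29082678 -0.11038536 -0.49195414]
```

View pics/t10.png

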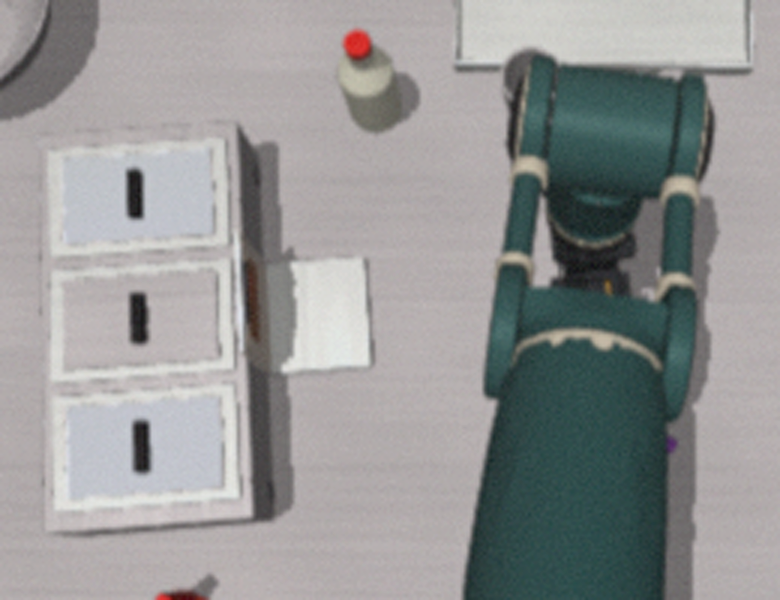

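View pics/s10.png

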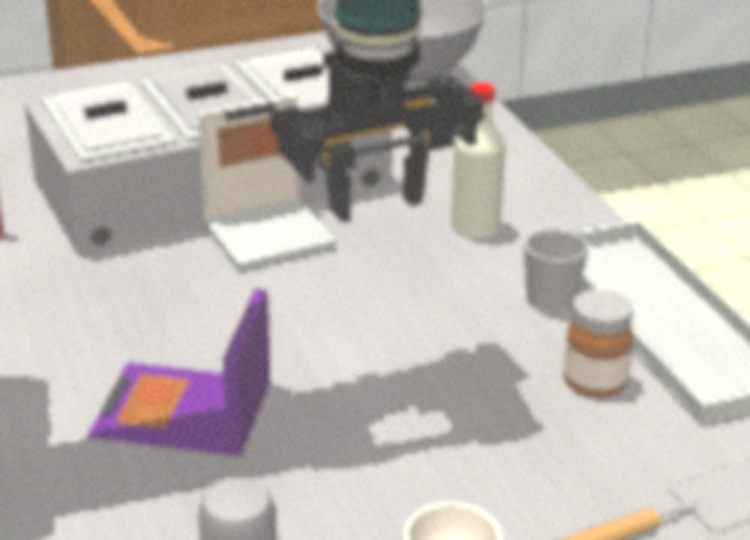

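```bash
python3 -c "
from h import *
a,b=T(366,257,14),T(372.5,367,14);c,d=S(334,246,14),S(244,270,14)
for p,q in((a,b),(c,d)):
    y=np.arctan2(p[1]-q[1],p[0]-q[0]);m=(p+q)/2;o=m[:2]+110*np.array([-np.sin(y),np.cos(y)]);o2=o-np.array([523,281]);w=.087
    print(p.round(),q.round(),'yaw',y.round(3),'origin',o.round(1),'rail frame',(o2@[np.cos(w),np.sin(w)]).round(1),(o2@[-np.sin(w),np.cos(w)]).round(1))
print(hand_in())"
```

```text
[606. 176.  14.] [487. 166.  14.] yaw 0.085 origin [537.2 280.5] rail frame 14.1 -1.8
[599. 166.  14.] [489. 151.  14.] yaw 0.136 origin [528.9 267. ] rail frame 4.7 -14.4
the job is handed in; nothing more can be done
None
```

The stand is upright with its back against the long side of the topping rail, and the job is handed in at about 11 s. One of my two final position measurements did not confirm this.

**What I did**
- I pushed the raised foot away from the panel with the fingers until the stand fell onto its foot.
- I went round to the foot's front edge and pushed the stand about 245 mm to the rail with two fingers, turning it parallel on the way. I stopped when the force rose from about 4 N to 15.5 N with the tool no longer advancing, then backed off and rose clear.

**Last checks**

| Check | Distance from rail side | Turn relative to rail (at about 0.087 rad) | Along the rail, from its middle |
|---|---|---|---|
| Top view | about 2 mm | about 0.00 rad | +14 mm |
| Side view | about 14 mm | about 0.05 rad | +5 mm |
| Limit | 10 mm | 0.14 rad | 145 mm |

- **Side view:** Its 14 mm reading is outside the limit. I read those corners roughly by eye, and the side view also put the rail and stand several millimetres off in earlier readings.
- **Why I trusted the top view:** The tool stopped at y = 162.4 mm, close to the 162.5 mm I predicted for the stand touching the rail. I handed in without measuring a third time.
- **Tilt, height and contact:** In both pictures the stand looks upright and flat on its foot, though I did not measure either. The gripper was clear, with a force reading near zero.
- **Other things:** The bottle and the purple look-alike appear where they were in the last pictures. The shaker, ramekin, jar and cup appear unmoved where visible, but the arm hid part of the top view. I did not measure their positions again.

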